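# Shim the rocking bench power supply

### The job

The grey bench power supply rocks because its foot under the orange nut is short. Without picking anything up, push the blue wedge along the table, thin end first, under that foot until it is snug, but do not jack the supply up or shove it along. Then press down on the yellow spot on the supply's roof with about 10 N for a second to show that it no longer rocks, let go, and leave everything else on the bench where it is.

Things in the scene. Friction and masses are not known exactly. Their poses are not given: they have to be found in the camera images.
- supply: grey power supply, loose, 3 kg; case 240 (x) x 180 (y) x 100 mm, roof 120 mm, underside 20 mm above the table. Dark lugs (tops 36 mm up) on its y sides carry ball feet at x +-90, y +-108 mm. Origin: on the table under the case's centre; -x face: control panel; z up. Stands level on three feet; the one at x -90, y -108 hangs clear. Some 3 to 6 N on the yellow spot rocks it onto that foot.
- foot_ball (a point): centre of the short foot's black rubber ball, 18 mm in diameter, below the lug with the orange nut (the nut, 20 mm across, shows from above straight over the ball). The ball's underside hangs 8 to 13 mm above the table, different every time. The open way in is from the supply's -y side.
- thumb_spot (a point): top centre of the round yellow spot, 28 mm across, on the roof corner nearest the short foot, 122 mm above the table: press here straight down
- wedge: blue plastic wedge with white ribs on its slope, loose, 150 g, 120 mm long (x), 45 mm wide (y). Origin: centre of its underside. +x points to the thin end (3 mm thick, 60 mm from the origin); the flat upright tail face is at x = -60 mm, 25 mm high. It slides with 1 to 2 N; at the foot the push stiffens, and past about 15 N the supply begins to slide or rise.
- wedge_slope: the sloping top face of the wedge: origin at its centre, 14 mm above the wedge's underside; x runs down the slope to the thin end, y across, z square out of the slope
- multimeter: bystander: yellow multimeter lying flat, 150 x 78 x 34 mm, origin under its centre
- solder_spool: bystander: bare metal spool standing on end, 60 mm in diameter, 48 mm high, origin under its centre
- screw_jar: bystander: amber jar with black cap, 56 mm in diameter, 70 mm high, origin under its centre
- mug: bystander: blue mug, 80 mm in diameter, 92 mm high, origin under its centre
- screwdriver: bystander: screwdriver lying on the table along its x axis, about 200 mm long
- project_box: bystander: black project box with a metal knob, 100 x 62 x 40 mm, origin under its centre
Mind the look-alikes: they are no part of the job. Of the things that look like the wedge, the smallest one is meant.

How it is judged:
On the way, in this order (a step that is already met when the one before it is completed fails the run):
1. the short foot stands over the wedge's slope, within 1.5 mm of it (z of foot_ball in the frame of wedge_slope below 0.0105 m and x of foot_ball in the frame of wedge_slope between -0.058 and 0.058 m and y of foot_ball in the frame of wedge_slope between -0.019 and 0.019 m), for 0.2 s.
2. the yellow spot is pressed with over 7 N and the supply does not rock (tilt under 0.016 rad) (contact force between the fingers and supply above 7 N and horizontal distance between the grasp point and thumb_spot below 0.04 m and angle between supply's own z axis and vertical below 0.016 rad), for 0.3 s.
At the end, for the whole second after the job is handed in: The wedge lies on the table with its slope under the short foot (ball within 1.5 mm of the slope, and within 19 mm of the wedge's centreline), the supply level to 0.012 rad and within 20 mm of where it stood, both at rest (all of step 1 and angle between supply's own z axis and vertical below 0.012 rad and distance of supply from where it was at the start of the episode below 0.02 m and height (world z) of wedge below 0.006 m and linear speed of each of supply, wedge below 0.01 m/s); the robot touches nothing.
It fails at once if the wedge is lifted off the table (over 12 mm) (height (world z) of wedge above 0.012 m).
It fails at once if the supply is shoved more than 25 mm (distance of supply from where it was at the start of the episode above 0.025 m).
It fails at once if the supply is tipped or jacked up (angle between supply's own z axis and vertical above 0.14 rad).
It fails at once if the supply is pressed with over 50 N (contact force between the fingers and supply above 50 N).
It fails at once if a bystander is moved more than 20 mm (distance of any of multimeter, solder_spool, screw_jar, mug, screwdriver, project_box from where it was at the start of the episode above 0.02 m).
It also fails if it takes over 72 s, if anything falls off the work surface, if the arm or the gripper's body presses on something with over 40 N, if the wrist force passes 120 N, or if a joint passes its speed limit or range.

### The arm

A 7-joint arm with a two-finger parallel gripper is mounted at the origin on the work surface. World frame = base frame: x ahead of the robot, y to its left, z up, the work surface at z = 0. Lengths are in m, angles in rad, forces in N, time in s.
With the tool pointing down it reaches from about 0.4 to 0.85 m from the base axis. Payload 10.4 kg.
Tool frame: the origin (TCP) lies at the very end of the fingers, on their centre line; the grasp point (between the pads) lies 19 mm behind it (manip.grip_depth is the distance from the TCP to the grasp point, in m); z points along the fingers, y is the direction in which the jaws open and shut (so a half turn about z gives the same grasp; the last joint's range is limited). The gripper opens to 85 mm and grips with 20 to 120 N. Pads are 22 mm wide; open, the fingers measure 114 mm over their backs; the gripper's body (76 mm by 85 mm) begins 54 mm behind the grasp point. The pads swing forward as they close: fully open they stand 13 mm farther back than shut.
Start: joints at [1.323, 0.332, -0.065, 1.46, 0.022, 1.35, -0.088], TCP at [0.139, -0.609, 0.231] pointing down, gripper open.
Joint ranges: [-2.6, 2.6], [-0.5, 2.12], [-1.47, 1.34], [0.16, 2.42], [-1.27, 4.41], [0.06, 2.06], [-2.6, 2.6]. Speed limits (rad/s): [2.22, 2.22, 2.79, 2.79, 3.14, 3.14, 3.14].

### API

Orientations are given as a unit quaternion [x, y, z, w].
In Python, from workcell import manip gives the robot as it stands.
- The arm moves only by the tool step_arm, never from a script. Its argument "motion" is a list of rows, each a list of 6 numbers: the shift along the tool's x, y, z in mm, then the turn, a rotation vector about the tool's x, y, z in degrees. A call has 1 to 20 rows; each row shifts and turns the pose as measured when the row begins, along the tool's axes as they then stand; what a row does not reach is not made up. A row lasts 1/8 s, in which the tool goes at most 62.5 mm and 10.7 degrees, less where a joint would pass 70% of its speed; a pose out of reach is approached as far as the arm can. A call with a gripper value outside its range is refused whole. "jaw" is the finger opening in mm, from 0 to 85.4, set as the call begins (left out, the last holds). The fingers move at their own pace and stop on an object; "force" is the grip in N (left out, the last holds). Time passes only in rows, so rows that do not move let the fingers close. It gives the time, the measured TCP pose, the force and the opening at its end, in the units of the state.
- manip.get_obs(): the state, without advancing time (a new reading comes with each control period).
- manip.camera(name): name is "scene" or "side" or "wrist"; returns the picture (384x512x3 uint8, blue, green, red); there is no depth.
- manip.camera_info(name): a dict with "camera_matrix" (3x3 intrinsics, pixels), "R" (3x3) and "t" (3): a world point X has camera coordinates R X + t. Camera axes: x right, y down, z forward; pixel columns grow to the right and rows downward; lengths in m; the calibration is good to about 2 mm. A picture is of the moment at which its call begins: read the wrist's pose just before it. camera_info takes no time and is no camera call; for the wrist camera it gives the pose at the moment of the call.
- manip.hand_in(): hands the job in, once; it reports no verdict.
The state is a dict: "clock": time; "joint_pos": joint angles; "joint_velocities": joint speeds; "tau": joint torques, N m; "position": TCP position; "ee_rot": TCP orientation; "ft_force": force on the tool from outside, world axes, zero at the start; "torque": the same for the moment, N m; "grip_width": opening from 0.0 (shut) to 1.0 (fully open).
Only numpy, scipy, OpenCV 4.12 (cv2) and the standard library are available. Lean on these libraries where they do the work, as an engineer would, in place of code of your own. Each camera call takes 0.05 s, during which the arm holds its last target.

## Working session

There is one attempt and no reset: what is moved stays moved. The work goes in short steps, Python scripts to look and compute and a tool call to move; the robot and the scene stay as the last step left them, time stands still between calls to the robot, and variables do not carry over. Pictures are saved under pics/ and viewed, and the job is handed in when it is done.

Besides the shell and the picture viewer there is one more tool, called after ">>>" by a JSON object that holds its "api" and its "payload". step_arm: Moves the arm, as the interface text tells. Its arguments: {"type":"object","properties":{"motion":{"type":"array"},"jaw":{"type":"number"},"force":{"type":"number"}},"required":["motion"]}

```bash
mkdir -p pics; ls; cat > h.py <<'E'
import numpy as np, cv2
from workcell import manip
def ray(ci,u,v):
    K=np.array(ci["camera_matrix"]);R=np.array(ci["R"]);t=np.array(ci["t"])
    d=R.T@np.linalg.solve(K,[u,v,1.]);o=-R.T@t
    return o,d
def atz(ci,u,v,z):
    o,d=ray(ci,u,v);return o+d*(z-o[2])/d[2]
def proj(ci,X):
    K=np.array(ci["camera_matrix"]);p=K@(np.array(ci["R"])@np.array(X)+np.array(ci["t"]));return p[:2]/p[2]
E
python3 - <<'E'
from h import *
import pickle
o=manip.get_obs();print(o["clock"],o["position"],o["ee_rot"],o["ft_force"])
C={}
for n in["scene","side","wrist"]:
    C[n]=manip.camera_info(n);im=manip.camera(n);cv2.imwrite(f"pics/{n}0.png",im)
    print(n,-np.array(C[n]["R"]).T@np.array(C[n]["t"]))
pickle.dump(C,open("c0.pkl","wb"))
E
```

```text
pics
0.0 [ 0.13922609 -0.60890677  0.23050647] [ 9.93688028e-01  1.12176614e-01 -1.19847467e-04 -7.03782935e-04] [-0.22898692 -0.7182092   0.45174146]
scene [ 1.44844584 -0.32201069  0.95972772]
side [0.41828213 0.80798522 1.06255812]
wrist [ 0.21921927 -0.59196796  0.37288779]
```

View pics/scene0.png

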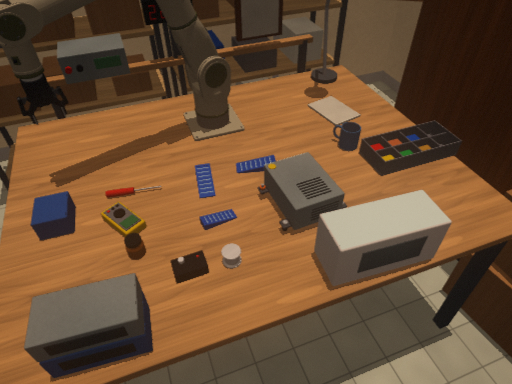

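View pics/side0.png

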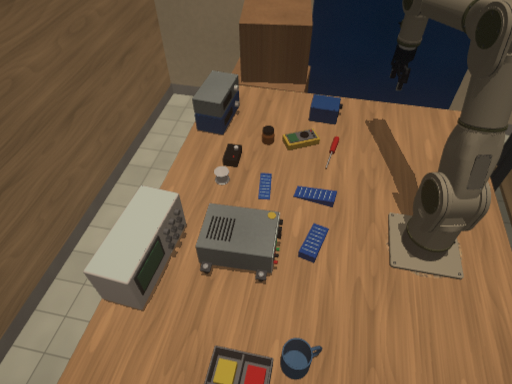

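View pics/wrist0.png

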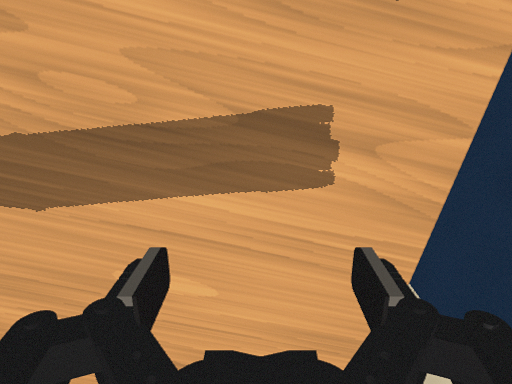

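```bash
python3 - <<'E'
import cv2
a=cv2.imread("pics/scene0.png")[145:235,185:345];cv2.imwrite("pics/s0c.png",cv2.resize(a,None,fx=5,fy=5,interpolation=cv2.INTER_CUBIC))
a=cv2.imread("pics/side0.png")[165:285,190:345];cv2.imwrite("pics/d0c.png",cv2.resize(a,None,fx=5,fy=5,interpolation=cv2.INTER_CUBIC))
E
```

```text
(no output)
```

View pics/s0c.png

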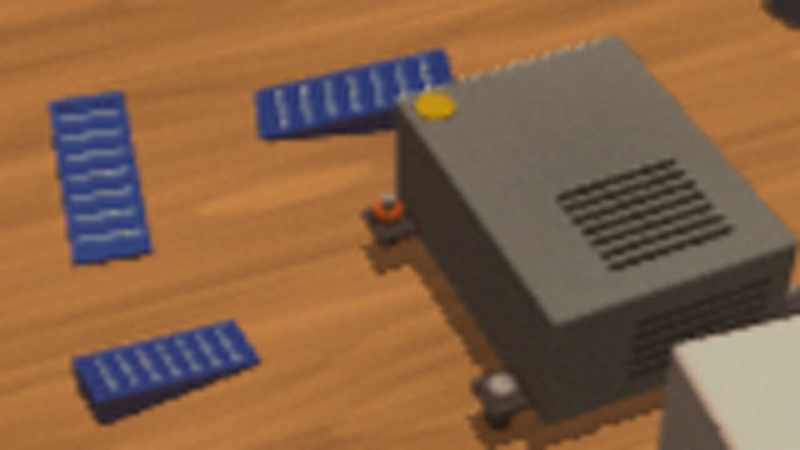

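View pics/d0c.png

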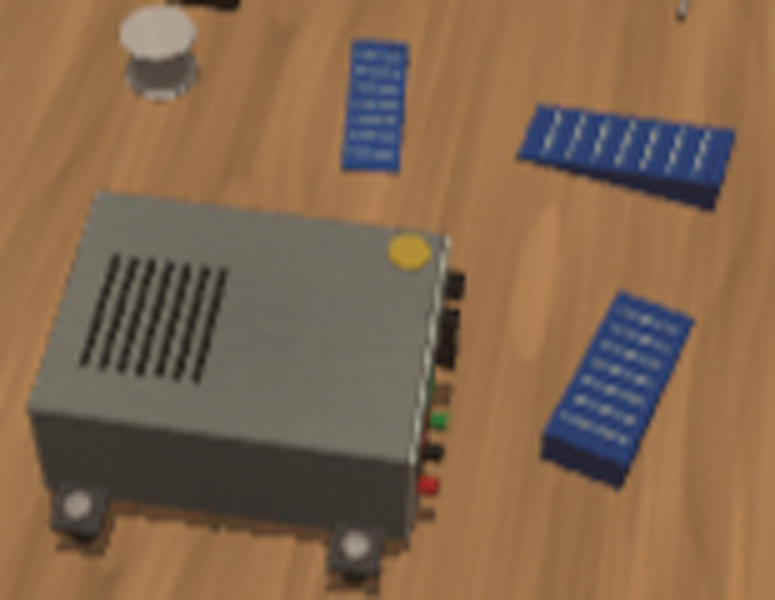

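```bash
python3 - <<'E'
from h import *
import pickle
C=pickle.load(open("c0.pkl","rb"))
s=lambda x,y,z:atz(C["scene"],185+x/5-.4,145+y/5-.4,z)
d=lambda x,y,z:atz(C["side"],190+x/5-.4,165+y/5-.4,z)
P=lambda *a:print(*[np.round(x,4) for x in a])
print("A scene thin, tail");a=[s(235,320,.003),s(260,358,.003),s(75,362,.025),s(103,400,.025),s(100,422,0)]
P(*a);print(np.linalg.norm(a[0]-a[1]),np.linalg.norm((a[0]+a[1]-a[2]-a[3])[:2]/2))
a=[d(343,169,.003),d(398,173,.003),d(355,40,.025),d(409,45,.025)]
print("A side");P(*a);print(np.linalg.norm(a[0]-a[1]),np.linalg.norm((a[0]+a[1]-a[2]-a[3])[:2]/2))
for z1,z2 in((.025,.003),(.003,.025)):
  a=[s(50,103,z1),s(125,93,z1),s(75,262,z2),s(150,250,z2)]
  print("B",np.linalg.norm(a[0]-a[1]),np.linalg.norm((a[0]+a[1]-a[2]-a[3])[:2]/2)); 
a=[d(735,130,.03),d(718,185,.03),d(540,105,.003),d(520,158,.003)]
print("Bs",np.linalg.norm(a[0]-a[1]),np.linalg.norm((a[0]+a[1]-a[2]-a[3])[:2]/2)); P(*a)
a=[d(545,440,.025),d(622,465,.025),d(620,293,.003),d(693,320,.003)]
print("C",np.linalg.norm(a[0]-a[1]),np.linalg.norm((a[0]+a[1]-a[2]-a[3])[:2]/2)); P(*a)
print("spot",s(435,106,.122),d(409,252,.122)); print("nut",s(388,208,.04))
print("roof",s(400,100,.12),s(612,38,.12),s(797,245,.12),s(555,325,.12))
print("roof",d(447,237,.12),d(98,192,.12),d(32,410,.12),d(408,460,.12))
E
```

```text
A scene thin, tail
[ 0.5632 -0.0929  0.003 ] [ 0.6039 -0.0879  0.003 ] [ 0.5816 -0.2109  0.025 ] [ 0.6214 -0.2021  0.025 ] [ 0.6175 -0.2058  0.    ]
0.04099956459342167 0.11744996371207617
A side
[ 0.6027 -0.084   0.003 ] [ 0.5605 -0.0887  0.003 ] [ 0.6174 -0.2014  0.025 ] [ 0.5738 -0.2048  0.025 ]
0.04251646425188521 0.11762658261213575
B 0.058740707185474444 0.15766133235987614
B 0.06012324407559075 0.2075705773325668
Bs 0.05883351745732193 0.15155335966293682
[ 0.3123 -0.1614  0.03  ] [ 0.3211 -0.1033  0.03  ] [ 0.4631 -0.1819  0.003 ] [ 0.4707 -0.1231  0.003 ]
C 0.053132288008408635 0.1519475847842413
[0.418  0.1407 0.025 ] [0.3656 0.1494 0.025 ] [ 0.3811 -0.0089  0.003 ] [0.3271 0.0045 0.003 ]
spot [0.52835171 0.07145494 0.122     ] [0.52476643 0.07782975 0.122     ]
nut [0.53153972 0.03512448 0.04      ]
roof [0.51118126 0.05208031 0.12      ] [0.50201016 0.22103735 0.12      ] [0.73882981 0.23558008 0.12      ] [0.74678017 0.06147441 0.12      ]
roof [0.50257025 0.05865792 0.12      ] [0.74081344 0.06881356 0.12      ] [0.72963617 0.24514738 0.12      ] [0.49687098 0.23269189 0.12      ]
```

Wedge candidates in the scene picture: A (218,218) measures about 118×42 mm, B (205,180) about 155×59 mm, and C (256,164) about 152×53 mm. A is the smallest and fits the 120×45 mm size; its thick tail is toward −y. The orange nut is at (262,186) and the yellow spot at (272,166). Next I move above them for a close look.

>>> {"api": "step_arm", "payload": {"motion": [[0,0,-60,0,0,0],[0,0,-60,0,0,0],[0,0,0,0,0,-10.4],[0,0,0,0,0,-10.4],[0,0,0,0,0,-10.4],[0,0,0,0,0,-10.4],[0,0,0,0,0,-10.4],[0,0,0,0,0,-10.4],[0,0,0,0,0,-10.4],[0,0,0,0,0,-10.4],[0,0,0,0,0,-10.4],[0,0,0,0,0,0]], "jaw": 22}}

```text
clock: 1.65
position: [0.1388, -0.6077, 0.3501]
ee_rot: [0.578, 0.816, 0.003, -0.004]
ft_force: [-0.3, 0.1, -1.0]
grip_width: 0.255
```

>>> {"api": "step_arm", "payload": {"motion": [[20,47,0,0,0,0],[20,47,0,0,0,0],[20,47,0,0,0,0],[20,47,0,0,0,0],[20,47,0,0,0,0],[20,47,0,0,0,0],[20,47,0,0,0,0],[20,47,0,0,0,0],[20,47,0,0,0,0],[20,47,0,0,0,0],[20,47,0,0,0,0],[20,47,0,0,0,0],[0,0,0,0,0,0]]}}

```text
clock: 3.28
position: [0.6159, -0.1956, 0.3491]
ee_rot: [0.607, 0.794, 0.003, -0.006]
ft_force: [-0.8, -0.1, -0.4]
grip_width: 0.257
```

```bash
cat > shot.py <<'E'
import sys,pickle
from h import *
tag=sys.argv[1];names=sys.argv[2:]
o=manip.get_obs();print(np.round(o["clock"],2),np.round(o["position"],4),np.round(o["ee_rot"],4),np.round(o["ft_force"],2),np.round(o["joint_pos"],2))
C={}
for n in names:
    C[n]=manip.camera_info(n);cv2.imwrite(f"pics/{n}{tag}.png",manip.camera(n))
    print(n,-np.array(C[n]["R"]).T@np.array(C[n]["t"]))
pickle.dump(C,open(f"c{tag}.pkl","wb"))
E
python3 shot.py 1 wrist
```

```text
3.28 [ 0.6159 -0.1956  0.3491] [ 0.6074  0.7943  0.0031 -0.0057] [-0.84 -0.1  -0.41] [ 0.66  0.42 -0.62  1.15  0.23  1.64  0.36]
wrist [ 0.59538139 -0.11941425  0.49248283]
```

View pics/wrist1.png

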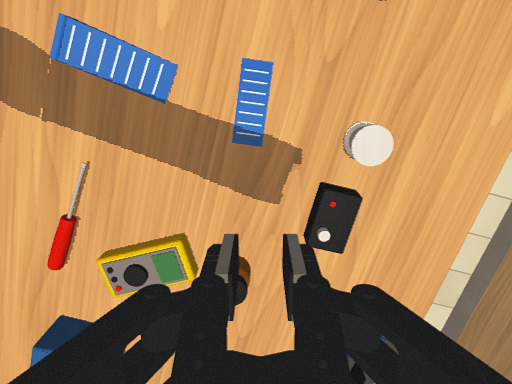

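```bash
python3 - <<'E'
import cv2
a=cv2.imread("pics/wrist1.png")[45:165,180:340];cv2.imwrite("pics/w1c.png",cv2.resize(a,None,fx=5,fy=5,interpolation=cv2.INTER_CUBIC))
E
```

```text
(no output)
```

View pics/w1c.png

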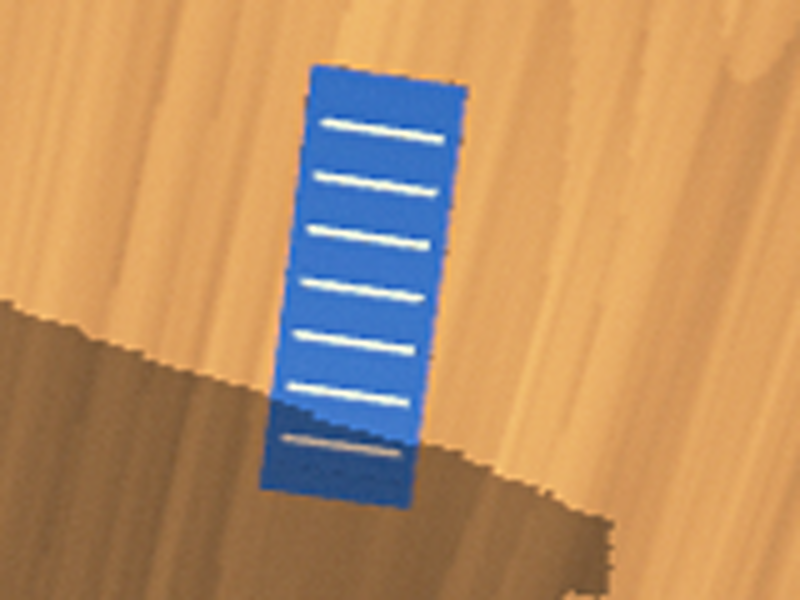

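>>> {"api": "step_arm", "payload": {"motion": [[55,0,0,0,0,0],[55,0,0,0,0,0],[40,0,0,0,0,0],[0,0,0,0,0,0]]}}

```text
clock: 3.82
position: [0.5739, -0.054, 0.3509]
ee_rot: [0.617, 0.787, 0.001, -0.005]
ft_force: [0.1, -0.6, -0.2]
grip_width: 0.259
```

```bash
python3 shot.py 2 wrist
```

```text
3.82 [ 0.5739 -0.054   0.3509] [ 0.6168  0.7871  0.0013 -0.0046] [ 0.14 -0.62 -0.21] [ 0.57  0.26 -0.69  1.35  0.16  1.59  0.14]
wrist [0.55526398 0.02326788 0.4938605 ]
```

View pics/wrist2.png

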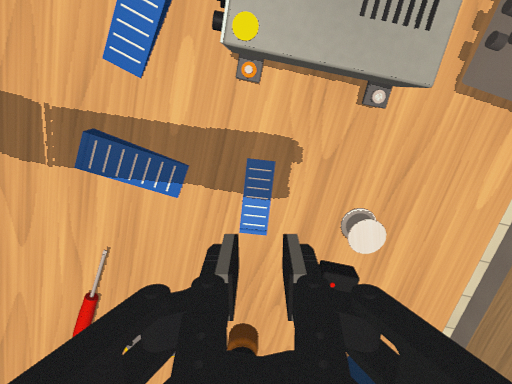

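```bash
python3 - <<'E'
import cv2
a=cv2.imread("pics/wrist2.png")[0:120,210:400];cv2.imwrite("pics/w2c.png",cv2.resize(a,None,fx=4,fy=4,interpolation=cv2.INTER_CUBIC))
from h import *
import pickle
C=pickle.load(open("c1.pkl","rb"));w=C["wrist"]
p=lambda x,y,z:atz(w,180+x/5-.4,45+y/5-.4,z)
t1,t2,b1,b2=p(312,65,.003),p(467,86,.003),p(260,489,.025),p(411,508,.025)
print(t1,t2,b1,b2);T=(t1+t2)/2;B=(b1+b2)/2
print(np.linalg.norm(t1-t2),np.linalg.norm(b1-b2),np.linalg.norm((T-B)[:2]),"centre",(T+B)/2,"ang",np.degrees(np.arctan2(*(T-B)[1::-1])))
q=lambda u,v,z:print(atz(w,u,v,z).round(3))
print("spool top");q(372,145,.048);print("box");q(320,183,.04);q(362,195,.04);q(343,253,.04);q(305,240,.04)
print("mm");q(185,235,.034);q(197,278,.03)
C2=pickle.load(open("c2.pkl","rb"));w=C2["wrist"]
print("nut/spot");q(248.5,69,.042);q(377.5,96.5,.042);q(245,26,.122)
q(242,327,.07)
c0=pickle.load(open("c0.pkl","rb"));
for n,u,v in(("scene",134,238),("side",268,129)):print("jar",n,atz(c0[n],u,v,.07))
E
```

```text
[ 0.56096679 -0.09332488  0.003     ] [ 0.60513434 -0.08716256  0.003     ] [ 0.57613805 -0.2111789   0.025     ] [ 0.62054019 -0.2050068   0.025     ]
0.04459536459975906 0.044829059113238603 0.11883668217496368 centre [ 0.59069484 -0.14916829  0.014     ] ang 97.39169203374077
spool top
[ 0.768 -0.159  0.048]
box
[ 0.718 -0.233  0.04 ]
[ 0.784 -0.234  0.04 ]
[ 0.79  -0.334  0.04 ]
[ 0.724 -0.328  0.04 ]
mm
[ 0.54  -0.372  0.034]
[ 0.574 -0.448  0.03 ]
nut/spot
[0.535 0.035 0.042]
[0.714 0.042 0.042]
[0.526 0.073 0.122]
[ 0.616 -0.354  0.07 ]
jar scene [ 0.63505888 -0.42499605  0.07      ]
jar side [ 0.63041796 -0.42415961  0.07      ]
```

View pics/w2c.png

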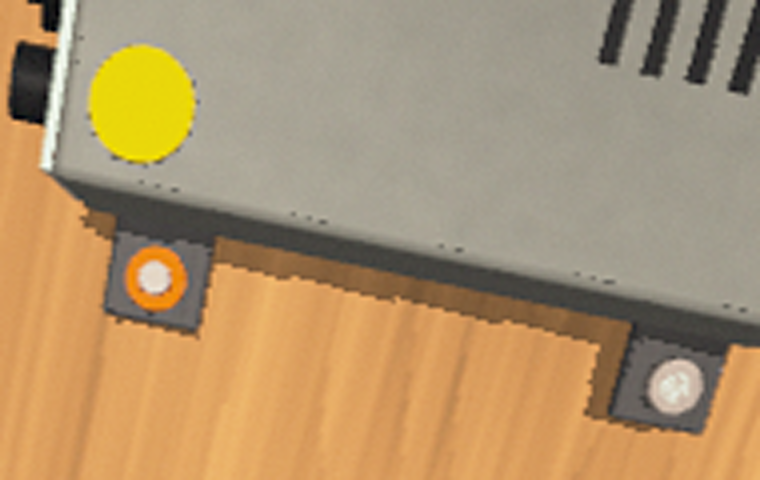

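>>> {"api": "step_arm", "payload": {"motion": [[0,0,0,0,0,6.4],[-48,1,0,0,0,0],[-48,1,0,0,0,0],[-48,1,0,0,0,0],[-48,1,0,0,0,0],[0,0,50,0,0,0],[0,0,50,0,0,0],[0,0,50,0,0,0],[0,0,50,0,0,0],[0,0,0,0,0,0]]}}

```text
clock: 5.12
position: [0.5916, -0.2792, 0.1422]
ee_rot: [0.681, 0.732, -0.004, -0.002]
ft_force: [-0.7, -0.1, 1.0]
grip_width: 0.261
```

```bash
python3 shot.py 3 wrist
```

```text
5.12 [ 0.5916 -0.2792  0.1422] [ 0.6813  0.732  -0.004  -0.0024] [-0.75 -0.12  1.04] [ 0.76  0.51 -0.54  1.46  0.27  1.25  0.26]
wrist [ 0.58721554 -0.19832579  0.28430758]
```

View pics/wrist3.png

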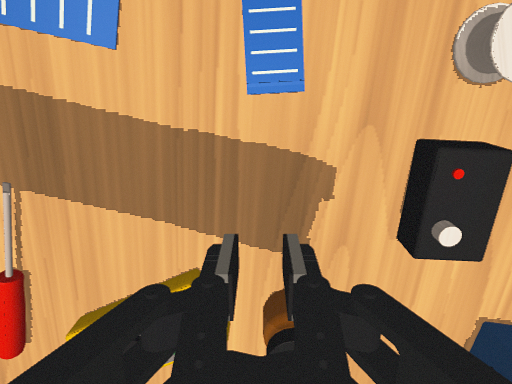

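>>> {"api": "step_arm", "payload": {"motion": [[0,0,0,0,0,-3.3],[0,0,0,0,0,0],[16,8,0,0,0,0],[12,7,0,0,0,0],[0,0,0,0,0,0],[0,0,40,0,0,0],[0,0,40,0,0,0],[0,0,30,0,0,0],[0,0,0,0,0,0]]}}

```text
clock: 6.3
position: [0.6109, -0.2511, 0.0431]
ee_rot: [0.662, 0.75, -0.002, 0.006]
ft_force: [0.2, -0.1, 0.5]
grip_width: 0.258
```

>>> {"api": "step_arm", "payload": {"motion": [[0,-7,0,0,0,0],[0,0,18,0,0,0],[0,0,14,0,0,0],[0,0,0,0,0,0]]}}

```text
clock: 6.8
position: [0.6055, -0.2533, 0.0126]
ee_rot: [0.662, 0.749, -0.001, 0.009]
ft_force: [-0.7, -1.1, 1.5]
grip_width: 0.257
```

```bash
python3 shot.py 4 wrist
```

```text
6.8 [ 0.6055 -0.2533  0.0126] [ 0.6621  0.7494 -0.001   0.0087] [-0.71 -1.08  1.53] [ 0.7   0.64 -0.51  1.57  0.36  1.01  0.21]
wrist [ 0.5938997  -0.17135522  0.15372742]
```

View pics/wrist4.png

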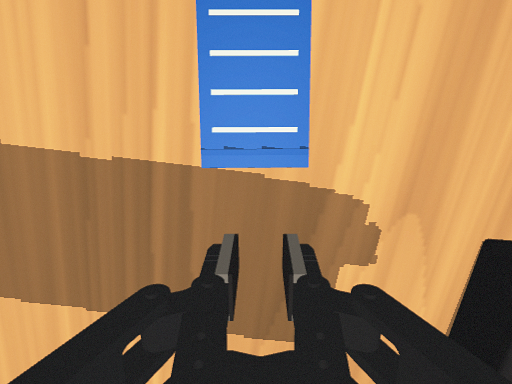

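>>> {"api": "step_arm", "payload": {"motion": [[0,0,4,0,0,0],[9,0,0,0,0,0],[9,0,0,0,0,0],[9,0,0,0,0,0],[5,0,0,0,0,0],[0,0,0,0,0,0]]}}

```text
clock: 7.6
position: [0.6028, -0.2183, 0.0099]
ee_rot: [0.661, 0.75, -0.0, 0.01]
ft_force: [-0.5, -0.2, -0.2]
grip_width: 0.259
```

>>> {"api": "step_arm", "payload": {"motion": [[5,0,0,0,0,0],[8,0,0,0,0,-1.4],[8,0,0,0,0,-1.4],[8,0,0,0,0,-1.4],[8,0,0,0,0,-1.4],[0,0,0,0,0,0]]}}

```text
clock: 8.35
position: [0.597, -0.1802, 0.0098]
ee_rot: [0.621, 0.783, -0.001, 0.011]
ft_force: [0.2, 0.3, 0.0]
grip_width: 0.254
```

```bash
python3 shot.py 5 wrist
```

```text
8.35 [ 0.597  -0.1802  0.0098] [ 0.6215  0.7834 -0.0008  0.0107] [0.24 0.26 0.01] [ 0.64  0.59 -0.55  1.67  0.38  0.97  0.18]
wrist [ 0.57631941 -0.09954464  0.15064285]
```

View pics/wrist5.png

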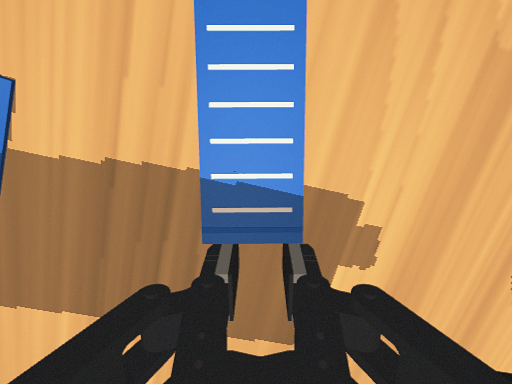

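>>> {"api": "step_arm", "payload": {"motion": [[8,0,0,0,0,-1.3],[8,0,0,0,0,-1.3],[8,0,0,0,0,-1.3],[8,0,0,0,0,0],[8,0,0,0,0,0],[8,0,0,0,0,0],[0,0,0,0,0,0]]}}

```text
clock: 9.28
position: [0.5829, -0.1315, 0.0089]
ee_rot: [0.593, 0.805, -0.001, 0.011]
ft_force: [-0.6, 0.3, -0.0]
grip_width: 0.258
```

```bash
python3 shot.py 6 wrist side
```

```text
9.28 [ 0.5829 -0.1315  0.0089] [ 0.593   0.8051 -0.0014  0.0109] [-0.56  0.27 -0.03] [ 0.61  0.55 -0.59  1.74  0.38  0.95  0.17]
wrist [ 0.55660013 -0.05230972  0.14961497]
side [0.41828213 0.80798522 1.06255812]
```

View pics/wrist6.png

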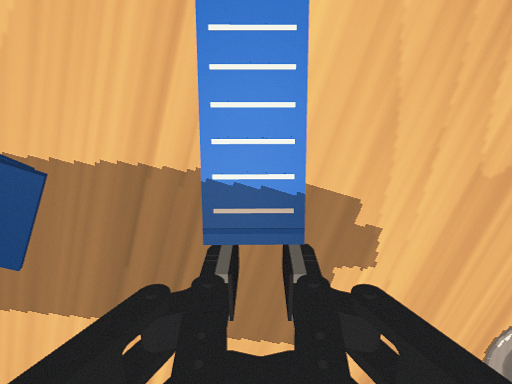

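```bash
python3 - <<'E'
from h import *
import pickle
w=pickle.load(open("c6.pkl","rb"))["wrist"]
a=atz(w,204,244,0);b=atz(w,305,243,0);c=atz(w,201.5,229,.025);d=atz(w,305,229,.025);print(a,b,c,d)
e=atz(w,195,10,.01);f=atz(w,309,10,.01);print(e,f)
m=(c+d)/2
# ribs: mids at height
for v,l,r in((27,208,297),(211,213,294)):
    z=.025-.022*(1/8*(1 if v>100 else 6)); print(v,(atz(w,l,v,z)+atz(w,r,v,z))/2)
E
```

```text
[ 0.55529977 -0.14297858  0.        ] [ 0.60648104 -0.12687318  0.        ] [ 0.55271024 -0.12095013  0.025     ] [ 0.59578455 -0.10789448  0.025     ]
[ 0.52744059 -0.0379194   0.01      ] [ 0.56961893 -0.02476848  0.01      ]
27 [ 0.55034645 -0.0368185   0.0085    ]
211 [ 0.5721955  -0.10739458  0.02225   ]
```

>>> {"api": "step_arm", "payload": {"motion": [[8,0,0,0,0,1.4],[8,0,0,0,0,1.4],[8,0,0,0,0,1.4],[8,0,0,0,0,0],[8,0,0,0,0,0],[0,0,0,0,0,0]]}}

```text
clock: 10.12
position: [0.5724, -0.0915, 0.0082]
ee_rot: [0.625, 0.781, -0.001, 0.011]
ft_force: [-0.0, 0.3, 0.1]
grip_width: 0.256
```

```bash
python3 shot.py 7 wrist side; python3 - <<'E'
import cv2
a=cv2.imread("pics/side7.png")[165:285,190:345];cv2.imwrite("pics/d7c.png",cv2.resize(a,None,fx=5,fy=5,interpolation=cv2.INTER_CUBIC))
E
```

```text
10.12 [ 0.5724 -0.0915  0.0082] [ 0.6249  0.7806 -0.0012  0.0113] [-0.    0.27  0.11] [ 0.55  0.52 -0.59  1.79  0.37  0.93  0.02]
wrist [ 0.55238902 -0.01047107  0.14885445]
side [0.41828213 0.80798522 1.06255812]
```

View pics/wrist7.png

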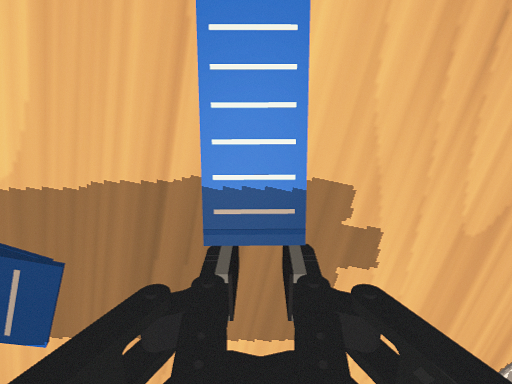

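View pics/d7c.png

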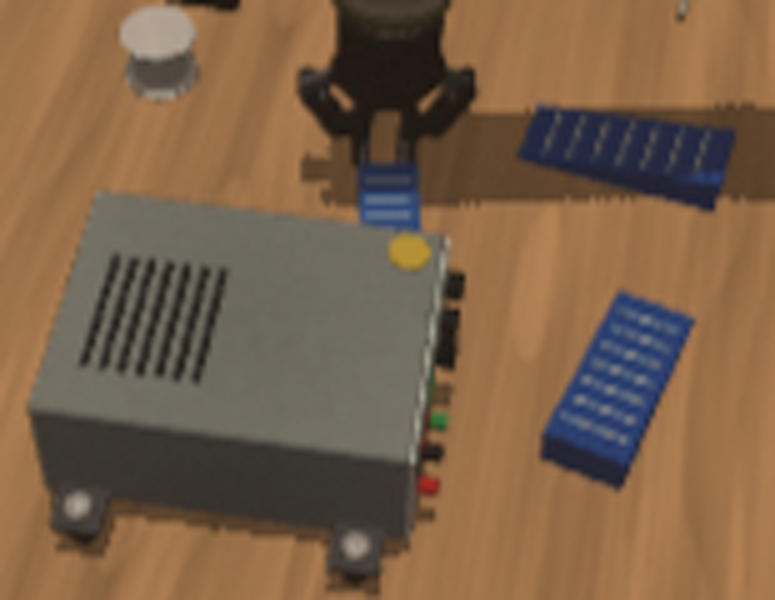

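>>> {"api": "step_arm", "payload": {"motion": [[5,0,0,0,0,-1.3],[5,0,0,0,0,-1.2],[4,0,0,0,0,0],[0,0,0,0,0,0]]}}

```text
clock: 10.72
position: [0.5692, -0.0786, 0.0079]
ee_rot: [0.607, 0.794, -0.002, 0.012]
ft_force: [-0.3, 0.1, 0.2]
grip_width: 0.26
```

```bash
python3 shot.py 8 scene; python3 - <<'E'
import cv2
a=cv2.imread("pics/scene8.png")[135:235,215:345];cv2.imwrite("pics/s8c.png",cv2.resize(a,None,fx=6,fy=6,interpolation=cv2.INTER_CUBIC))
E
```

```text
10.72 [ 0.5692 -0.0786  0.0079] [ 0.6072  0.7945 -0.0016  0.0115] [-0.25  0.07  0.22] [ 0.54  0.52 -0.6   1.8   0.38  0.92  0.04]
scene [ 1.44844584 -0.32201069  0.95972772]
```

View pics/s8c.png

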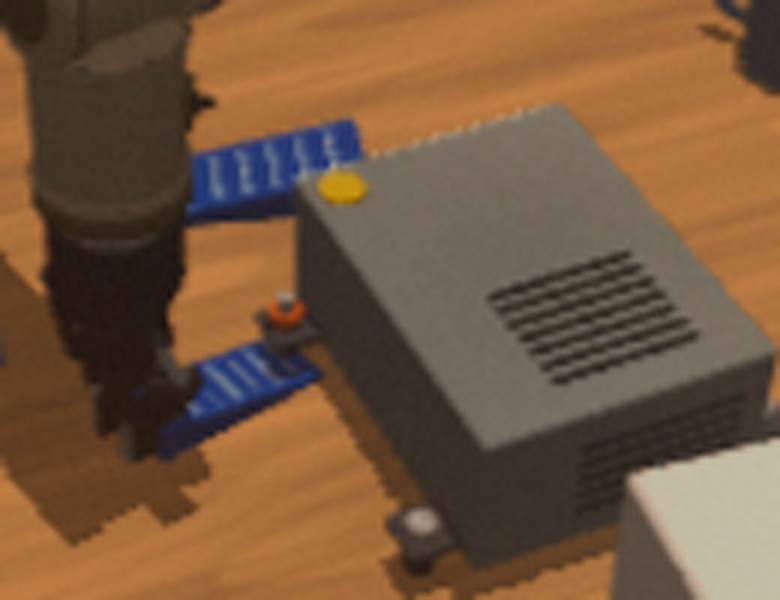

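>>> {"api": "step_arm", "payload": {"motion": [[2.5,0,0,0,0,0],[2.5,0,0,0,0,0],[2.5,0,0,0,0,0],[0,0,0,0,0,0]]}}

```text
clock: 11.28
position: [0.5671, -0.0715, 0.0077]
ee_rot: [0.608, 0.794, -0.002, 0.012]
ft_force: [-0.1, -0.6, -0.5]
grip_width: 0.261
```

>>> {"api": "step_arm", "payload": {"motion": [[2.5,0,0,0,0,0],[2.5,0,0,0,0,0]]}}

```text
clock: 11.52
position: [0.5658, -0.0668, 0.0076]
ee_rot: [0.608, 0.794, -0.002, 0.012]
ft_force: [0.6, -1.9, 1.4]
grip_width: 0.258
```

>>> {"api": "step_arm", "payload": {"motion": [[2.5,0,0,0,0,0],[2.5,0,0,0,0,0]]}}

```text
clock: 11.78
position: [0.5646, -0.0618, 0.0077]
ee_rot: [0.608, 0.794, -0.002, 0.012]
ft_force: [0.3, -1.4, 1.3]
grip_width: 0.259
```

>>> {"api": "step_arm", "payload": {"motion": [[2,0,0,0,0,0],[2,0,0,0,0,0]]}}

```text
clock: 12.02
position: [0.5635, -0.0576, 0.0076]
ee_rot: [0.608, 0.794, -0.002, 0.012]
ft_force: [0.4, -1.5, 1.7]
grip_width: 0.26
```

>>> {"api": "step_arm", "payload": {"motion": [[2,0,0,0,0,0],[2,0,0,0,0,0]]}}

```text
clock: 12.28
position: [0.5624, -0.0535, 0.0075]
ee_rot: [0.608, 0.794, -0.002, 0.012]
ft_force: [1.2, -2.9, 1.8]
grip_width: 0.259
```

```bash
python3 shot.py 9 scene wrist; python3 - <<'E'
import cv2
a=cv2.imread("pics/scene9.png")[135:235,215:345];cv2.imwrite("pics/s9c.png",cv2.resize(a,None,fx=6,fy=6,interpolation=cv2.INTER_CUBIC))
E
```

```text
12.28 [ 0.5624 -0.0535  0.0075] [ 0.6077  0.7941 -0.0018  0.012 ] [ 1.18 -2.88  1.78] [ 0.51  0.5  -0.61  1.83  0.38  0.91 -0.01]
scene [ 1.44844584 -0.32201069  0.95972772]
wrist [0.53869928 0.02709219 0.14803072]
```

View pics/s9c.png

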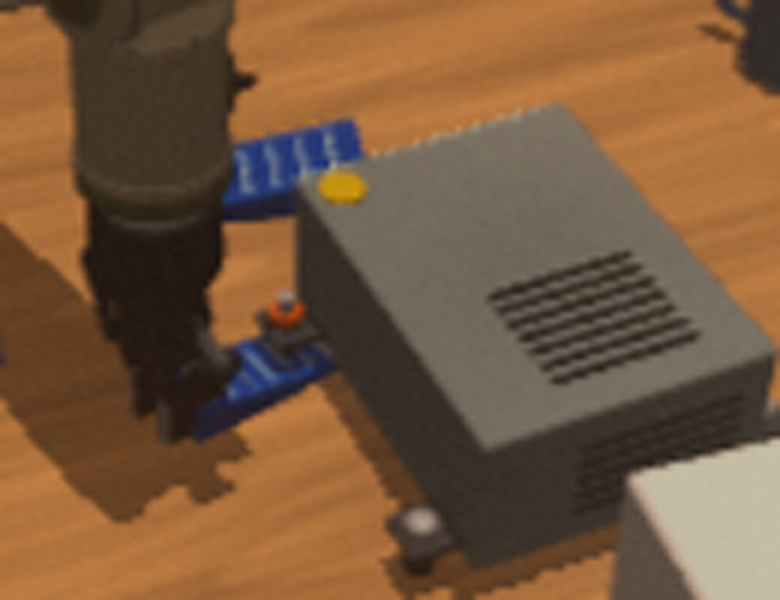

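View pics/wrist9.png

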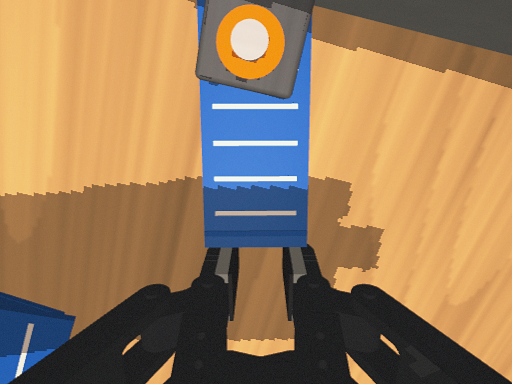

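>>> {"api": "step_arm", "payload": {"motion": [[1.5,0,0,0,0,0],[0,0,0,0,0,0]]}}

```text
clock: 12.62
position: [0.562, -0.0522, 0.0075]
ee_rot: [0.608, 0.794, -0.002, 0.012]
ft_force: [1.0, -0.4, 0.7]
grip_width: 0.26
```

>>> {"api": "step_arm", "payload": {"motion": [[1.5,0,0,0,0,0],[0,0,0,0,0,0]]}}

```text
clock: 12.88
position: [0.5617, -0.0514, 0.0074]
ee_rot: [0.608, 0.794, -0.002, 0.012]
ft_force: [0.8, 0.4, 1.0]
grip_width: 0.254
```

>>> {"api": "step_arm", "payload": {"motion": [[1.5,0,0,0,0,0],[0,0,0,0,0,0]]}}

```text
clock: 13.12
position: [0.5614, -0.0507, 0.0075]
ee_rot: [0.608, 0.794, -0.002, 0.013]
ft_force: [1.0, -1.9, 1.3]
grip_width: 0.254
```

>>> {"api": "step_arm", "payload": {"motion": [[2,0,0,0,0,0]]}}

```text
clock: 13.25
position: [0.5611, -0.0499, 0.0075]
ee_rot: [0.609, 0.793, -0.003, 0.013]
ft_force: [2.1, -7.7, 1.3]
grip_width: 0.26
```

>>> {"api": "step_arm", "payload": {"motion": [[2,0,0,0,0,0]]}}

```text
clock: 13.38
position: [0.5609, -0.0494, 0.0075]
ee_rot: [0.609, 0.793, -0.003, 0.014]
ft_force: [2.6, -8.9, 0.3]
grip_width: 0.256
```

>>> {"api": "step_arm", "payload": {"motion": [[2,0,0,0,0,0]]}}

```text
clock: 13.5
position: [0.5607, -0.0492, 0.0075]
ee_rot: [0.61, 0.793, -0.004, 0.015]
ft_force: [3.0, -8.8, 0.1]
grip_width: 0.257
```

```bash
python3 shot.py 10 scene wrist side; python3 - <<'E'
import cv2,numpy as np
a=cv2.imread("pics/scene10.png");b=cv2.imread("pics/scene0.png")
A=np.hstack([x[140:230,245:345] for x in(b,a)]);cv2.imwrite("pics/s10c.png",cv2.resize(A,None,fx=4,fy=4,interpolation=cv2.INTER_CUBIC))
E
```

```text
13.5 [ 0.5607 -0.0492  0.0075] [ 0.6095  0.7926 -0.0037  0.0148] [ 2.96 -8.81  0.06] [ 0.5   0.49 -0.61  1.83  0.38  0.91 -0.03]
scene [ 1.44844584 -0.32201069  0.95972772]
wrist [0.5371377  0.03226505 0.14747108]
side [0.41828213 0.80798522 1.06255812]
```

View pics/s10c.png

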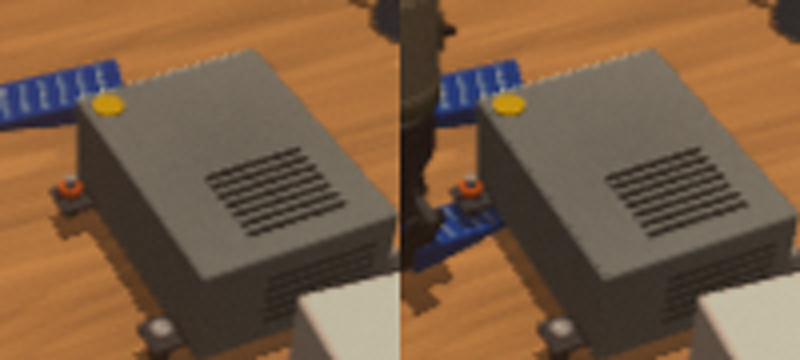

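View pics/wrist10.png

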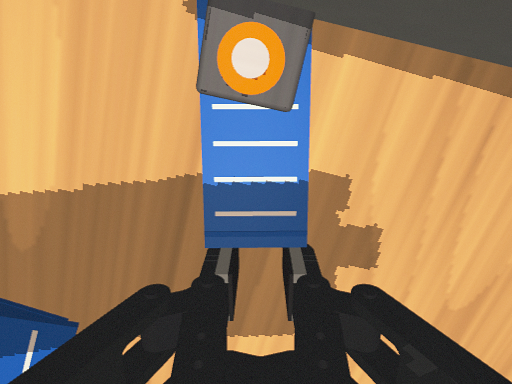

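>>> {"api": "step_arm", "payload": {"motion": [[-8,0,0,0,0,0],[-10,0,0,0,0,0],[-10,0,0,0,0,0],[0,0,0,0,0,0],[0,0,-40,0,0,0],[0,0,-50,0,0,0],[0,0,-50,0,0,0],[0,0,-50,0,0,0],[0,0,0,0,0,0]]}}

```text
clock: 14.78
position: [0.5633, -0.0699, 0.2026]
ee_rot: [0.608, 0.794, -0.003, 0.012]
ft_force: [-1.0, -0.2, -0.2]
grip_width: 0.262
```

```bash
python3 shot.py 11 wrist
```

```text
14.78 [ 0.5633 -0.0699  0.2026] [ 0.6082  0.7937 -0.0029  0.0116] [-1.03 -0.16 -0.17] [ 0.61  0.28 -0.68  1.64  0.21  1.27  0.15]
wrist [0.54014146 0.01072814 0.3430419 ]
```

View pics/wrist11.png

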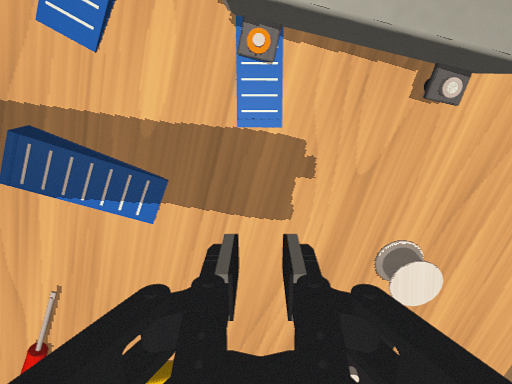

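>>> {"api": "step_arm", "payload": {"motion": [[35,0,0,0,0,0],[35,0,0,0,0,0],[35,0,0,0,0,0],[35,0,0,0,0,0],[0,0,0,0,0,0],[0,0,0,0,0,0]], "jaw": 0}}

```text
clock: 15.58
position: [0.5204, 0.0682, 0.1884]
ee_rot: [0.608, 0.794, -0.007, 0.005]
ft_force: [0.7, 0.5, 0.3]
grip_width: -0.004
```

```bash
python3 shot.py 12 wrist scene; python3 - <<'E'
import cv2
a=cv2.imread("pics/scene12.png")[110:230,215:345];cv2.imwrite("pics/s12c.png",cv2.resize(a,None,fx=5,fy=5,interpolation=cv2.INTER_CUBIC))
E
```

```text
15.58 [0.5204 0.0682 0.1884] [ 0.6084  0.7936 -0.0074  0.0048] [0.67 0.48 0.3 ] [ 0.46  0.22 -0.77  1.75  0.18  1.24 -0.1 ]
wrist [0.49952573 0.14858673 0.32933642]
scene [ 1.44844584 -0.32201069  0.95972772]
```

View pics/s12c.png

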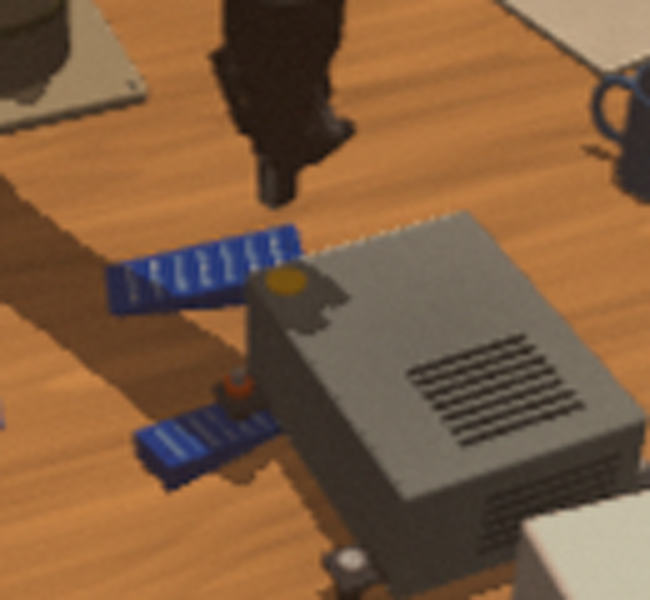

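View pics/wrist12.png

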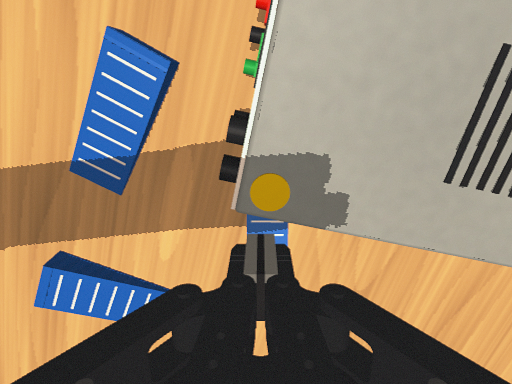

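```bash
python3 - <<'E'
from h import *
import pickle
w=pickle.load(open("c12.pkl","rb"))["wrist"]
print(atz(w,270,192,.122), proj(w,[.5204,.0682,.1884]),proj(w,[.5204,.0682,.122]))
E
```

```text
[0.52534116 0.07460204 0.122     ] [260.2823895  247.75118989] [260.71728052 198.56066421]
```

>>> {"api": "step_arm", "payload": {"motion": [[5,6.5,0,0,0,0],[0,0,25,0,0,0],[0,0,20,0,0,0],[0,0,8,0,0,0],[0,0,0,0,0,0]]}}

```text
clock: 16.3
position: [0.528, 0.0725, 0.1344]
ee_rot: [0.61, 0.792, -0.007, 0.005]
ft_force: [0.7, 0.2, -1.0]
grip_width: -0.0
```

>>> {"api": "step_arm", "payload": {"motion": [[0,0,5,0,0,0],[0,0,3,0,0,0],[0,0,2,0,0,0]]}}

```text
clock: 16.68
position: [0.5291, 0.0724, 0.1253]
ee_rot: [0.611, 0.792, -0.006, 0.006]
ft_force: [0.8, -0.1, -0.4]
grip_width: 0.003
```

>>> {"api": "step_arm", "payload": {"motion": [[0,0,2,0,0,0]]}}

```text
clock: 16.8
position: [0.5292, 0.0725, 0.1234]
ee_rot: [0.611, 0.792, -0.006, 0.006]
ft_force: [0.2, -0.2, 0.4]
grip_width: 0.001
```

>>> {"api": "step_arm", "payload": {"motion": [[0,0,2,0,0,0]]}}

```text
clock: 16.92
position: [0.5293, 0.0724, 0.1215]
ee_rot: [0.611, 0.792, -0.006, 0.006]
ft_force: [-5.8, -2.1, 16.7]
grip_width: 0.0
```

>>> {"api": "step_arm", "payload": {"motion": [[0,0,0,0,0,0]]}}

```text
clock: 17.05
position: [0.5293, 0.0724, 0.1218]
ee_rot: [0.611, 0.792, -0.006, 0.006]
ft_force: [-1.7, 0.0, 2.7]
grip_width: 0.002
```

>>> {"api": "step_arm", "payload": {"motion": [[0,0,0.7,0,0,0]]}}

```text
clock: 17.18
position: [0.5293, 0.0724, 0.1216]
ee_rot: [0.611, 0.792, -0.006, 0.007]
ft_force: [-4.5, -1.4, 9.5]
grip_width: 0.002
```

>>> {"api": "step_arm", "payload": {"motion": [[0,0,0.8,0,0,0],[0,0,0.8,0,0,0]]}}

```text
clock: 17.42
position: [0.5293, 0.0724, 0.1216]
ee_rot: [0.611, 0.792, -0.006, 0.007]
ft_force: [-5.7, -1.3, 13.0]
grip_width: 0.001
```

>>> {"api": "step_arm", "payload": {"motion": [[0,0,0.8,0,0,0],[0,0,0.8,0,0,0]]}}

```text
clock: 17.68
position: [0.5293, 0.0724, 0.1216]
ee_rot: [0.611, 0.792, -0.007, 0.007]
ft_force: [-6.5, -1.5, 10.5]
grip_width: -0.002
```

>>> {"api": "step_arm", "payload": {"motion": [[0,0,0.8,0,0,0],[0,0,0.8,0,0,0]]}}

```text
clock: 17.92
position: [0.5293, 0.0724, 0.1216]
ee_rot: [0.611, 0.792, -0.007, 0.008]
ft_force: [-6.4, -0.2, 11.0]
grip_width: -0.002
```

>>> {"api": "step_arm", "payload": {"motion": [[0,0,0.8,0,0,0],[0,0,0.8,0,0,0]]}}

```text
clock: 18.18
position: [0.5293, 0.0724, 0.1216]
ee_rot: [0.611, 0.792, -0.007, 0.008]
ft_force: [-5.5, -1.5, 10.8]
grip_width: -0.0
```

```bash
python3 shot.py 13 side; python3 - <<'E'
import cv2
a=cv2.imread("pics/side13.png")[165:285,190:345];cv2.imwrite("pics/d13c.png",cv2.resize(a,None,fx=5,fy=5,interpolation=cv2.INTER_CUBIC))
E
```

```text
18.18 [0.5293 0.0724 0.1216] [ 0.6107  0.7917 -0.0073  0.0083] [-5.52 -1.48 10.79] [ 0.42  0.31 -0.75  1.8   0.26  1.12 -0.17]
side [0.41828213 0.80798522 1.06255812]
```

View pics/d13c.png

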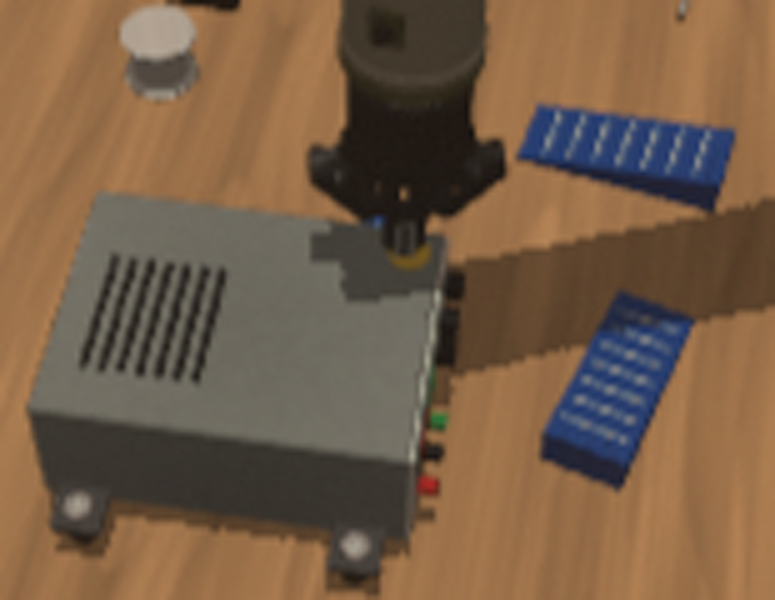

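>>> {"api": "step_arm", "payload": {"motion": [[0,0,-5,0,0,0],[0,0,-30,0,0,0],[0,0,-45,0,0,0],[0,0,-40,0,0,0],[-45,0,0,0,0,0],[-45,0,0,0,0,0],[-45,0,0,0,0,0],[0,0,0,0,0,0],[0,0,0,0,0,0]]}}

```text
clock: 19.35
position: [0.5646, -0.0579, 0.2496]
ee_rot: [0.61, 0.793, -0.006, 0.009]
ft_force: [-0.7, 0.2, -0.2]
grip_width: -0.006
```

```bash
python3 shot.py 14 wrist scene; python3 - <<'E'
import cv2,numpy as np
a=cv2.imread("pics/scene14.png");b=cv2.imread("pics/scene0.png")
A=np.hstack([x[140:230,245:345] for x in(b,a)]);cv2.imwrite("pics/s14c.png",cv2.resize(A,None,fx=4,fy=4,interpolation=cv2.INTER_CUBIC))
E
```

```text
19.35 [ 0.5646 -0.0579  0.2496] [ 0.6095  0.7927 -0.0062  0.0093] [-0.66  0.25 -0.16] [ 0.6   0.26 -0.69  1.57  0.19  1.37  0.14]
wrist [0.54273447 0.02307266 0.39004638]
scene [ 1.44844584 -0.32201069  0.95972772]
```

View pics/wrist14.png

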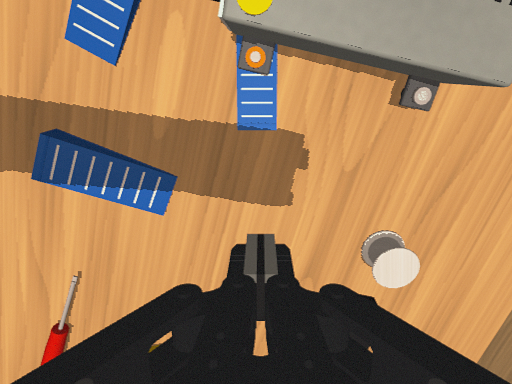

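View pics/s14c.png

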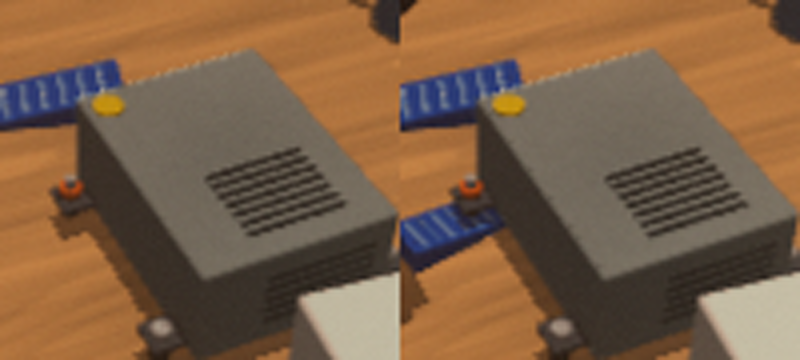

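```bash
python3 - <<'E'
from h import *
import pickle
for t,(l,r,v),n in((11,(237.5,281.5,120),(258.5,40)),(14,(238,275.5,123),(255.5,57))):
    w=pickle.load(open(f"c{t}.pkl","rb"))["wrist"]
    print(t,(atz(w,l,v,.025)+atz(w,r,v,.025))/2,atz(w,*n,.042))
A=[cv2.imread(f"pics/wrist{t}.png")[a:a+95,190:320] for t,a in((11,40),(14,40))]
cv2.imwrite("pics/cmp.png",cv2.resize(np.hstack(A),None,fx=3,fy=3,interpolation=cv2.INTER_CUBIC))
E
```

```text
11 [ 0.55462963 -0.03296404  0.025     ] [0.5354019  0.03491623 0.042     ]
14 [ 0.55426668 -0.03201115  0.025     ] [0.53577525 0.03432007 0.042     ]
```

View pics/cmp.png

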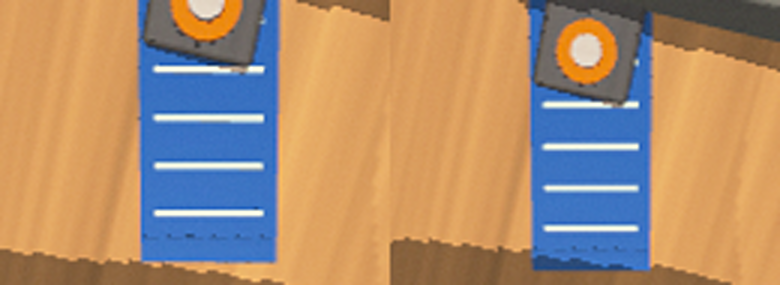

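```bash
python3 -c "
from workcell import manip
print(manip.hand_in())"
```

```text
the job is handed in; nothing more can be done
None
```

The wedge is snug under the short foot, the supply did not rock when pressed, and I handed the job in at about 19.4 s. No verdict was reported.

- **Wedge:** I picked the smallest of the three look-alikes, which measured about 119×45 mm. I pushed it thin end first with two fingers on its tail until the push stiffened to about 9 N. The last wrist picture puts its tail about 69 mm short of the foot. There the slope is about 12 mm high, inside the 8 to 13 mm the foot was said to hang above the table. The nut sits close to the wedge's centreline.
- **Press:** On the yellow spot I held about 10–13 N for about 1 s. The first touch was a brief 16.7 N, and it dropped to about 3 N before I brought it back up. The tool height stayed at 121.6 mm throughout, so the supply did not rock. A steady sideways force of about 6 N went with the press.
- **Last checks:** Before and after pictures show the supply with no visible movement. The measured nut and wedge positions agreed within about 1 mm before and after the press. The robot was clear of everything at hand-in. I saw no bystander disturbed in the pictures, but I did not measure each one again.

Early on, the scene and side cameras disagreed by up to about 9 mm on the roof points. I used the wrist camera positions instead, and they matched the given sizes.

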